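# Stand the heavy safe door square

## Robot

A 6-joint arm with a two-finger parallel gripper is mounted at the origin on the work surface. World frame = base frame: x ahead of the robot, y to its left, z up, the work surface at z = 0. Lengths are in m, angles in rad, forces in N, time in s.
With the tool pointing down it reaches from about 0.3 to 0.85 m from the base axis. Payload 4.2 kg.
Tool frame: the origin (TCP) lies at the very end of the fingers, on their centre line; the grasp point (between the pads) lies 19 mm behind it; y points along the fingers, z is the direction in which the jaws open and shut, and the axes are right-handed (so a half turn about y gives the same grasp; the last joint's range is limited). The gripper opens to 91 mm and grips with 3 to 60 N. Pads are 32 mm wide; open, the fingers measure 118 mm over their backs; the gripper's body (76 mm by 178 mm) begins 60 mm behind the grasp point.
Start: joints at [1.208, 0.32, 1.565, -0, 1.257, -0.02], TCP at [0.193, 0.542, 0.214] pointing down, gripper open.
Joint ranges: [-3.11, 3.11], [-0.84, 2.01], [0.21, 2.61], [-1.34, 4.49], [0.05, 2.63], [-2.56, 2.56]. Speed limits (rad/s): [2.57, 2.57, 3.14, 3.14, 3.14, 3.14].

## Interface

Orientations are given as a rotation vector (axis times angle).
In Python, from bench import bot, fingers, optics gives the robot as it stands. Calls block until the motion is done:
- bot.movep(position, orientation): joint-space move of the TCP to a pose.
- bot.move_linear(position, rotation=None, speed=0.15): straight line of the TCP; rotation=None keeps the orientation; speed is the mean speed in m/s.
- bot.movej(angles): joint-space move.
- fingers.ungrasp() and fingers.close_gripper(f_grip=None): open the fingers fully, or close them until they stop; f_grip is the grip in N (None keeps the last).
- bot.wait(seconds).
- bot.inverse_kinematics(position, orientation): joint angles nearest the present ones, or None.
- bot.get_obs(): the state.
- optics.camera(name): name is "scene" or "side" or "wrist"; returns a dict with "color" (400x640x3 uint8, red, green, blue), "depth" (400x640 float32, m along the optical axis (not along the pixel's ray), 0 where there is no reading), "mtx" (3x3 intrinsics, pixels), "R" (3x3) and "t" (3): a world point X has camera coordinates R X + t. Camera axes: x right, y down, z forward; pixel columns grow to the right and rows downward; lengths in m; the calibration is good to about 2 mm. A picture is of the moment at which its call begins.
A pose or a line that the arm cannot do raises bot.PlanningError and nothing moves.
- bot.close_job(): hands the job in, once; it reports no verdict.
The state is a dict: "time_s": time; "q": joint angles; "joint_velocities": joint speeds; "joint_torque": joint torques, N m; "ee_pos": TCP position; "eef_rot": TCP orientation; "wrist_force": force on the tool from outside, world axes, zero at the start; "wrist_torque": the same for the moment, N m; "finger_gap": finger opening in m.
Only numpy, scipy, OpenCV 4.12 (cv2) and the standard library are available. Lean on these libraries where they do the work, as an engineer would, in place of code of your own. Each camera call takes 0.05 s, during which the arm holds its last target. There are 200 camera calls.

## Task

The heavy door of the desktop data safe hangs ajar: swing it further open by pushing on its broad faces until it stands square to the front of the safe, so that the drive tray can come out past it, and bring it gently to a complete stop there, standing by itself. Its hinge runs almost without friction, so it coasts on and must be braked from its other side: do not fling it, do not let it swing on into the bottle or its open stop or bang shut, put no weight on its top edge, and leave the things on the table alone. When it stands, keep your hands off and watch it for five seconds to be sure that it stays put before you finish.

Things in the scene. Friction and masses are not known exactly. Their poses are not given: they have to be found in the camera images.
- safe: the grey desktop data safe, fixed to the table: a box 320 wide (along its own x) x 270 deep (along its y) x 250 mm high. Origin at the middle of its lower front edge, at table height. Its front, with the opening, looks along its own +y; the box lies behind, at y = -270 to 0 mm. The door hangs in front of it, hinged on its +x side.
- safe_door (a joint): door angle in rad: 0 shut, 1.57 (90 degrees) square to the safe's front, 1.95 open stop; grows clockwise seen from above. Ball-bearing hinge, no spring or latch. Nominal, about the hinge: inertia 0.37 kg m2 (differs by up to 25 %), damping 0.026 N m s/rad (coasts with a time constant near 14 s), dry friction only 0.001 N m.
- bottle: brown glass bottle with a black cap, 66 mm in diameter and 190 mm tall, origin at the centre of its underside; stands on the coaster, beyond the square position of the door
- coaster: white ceramic coaster under the bottle, 104 mm in diameter, 10 mm thick, origin at the centre of its underside
- stapler: silver press-button stapler, 150 x 36 x 59 mm, lying along its own x, origin at the centre of its underside
- tape: roll of blue painter's tape on a black plastic spindle, 124 mm in diameter, 93 mm tall, origin at the centre of its underside
- door_hinge (a point): hinge axis of the heavy door, 245 mm up (door top); its axes turn with the door (parallel to the safe's when shut). Fixed 152 mm along the safe's x, 112 mm along its y. In this frame the leaf runs from x = -5 to -310 mm (free edge); outer face (keypad) is the plane y = -10 mm, looking to +y: pushing it closes or brakes; inner face y = -110 mm, looking to -y: pushing it opens.
- door_edge (a point): top of the door's free edge, midway in its thickness. The door: nominally 10 kg, a slab 305 long x 100 thick x 237 mm high (8 to 245 mm above the table), no handle, too thick to grip. On the inner face a shallow tongue stands out 8 mm, from x = -60 to -265 mm (hinge frame) and 57 to 193 mm above the table.
- door_cap (a point): centre of the white cover plate that is the door's top edge, 295 x 92 mm (4 mm in from the faces), 5 mm thick, its top 245 mm above the table. It must carry no weight.

How it is judged:
On the way:
1. the door stands square to the safe (1.47 to 1.67 rad), at rest (slower than 0.02 rad/s) and untouched, for 4 s (value of joint safe_door between 1.47 and 1.67 rad and velocity of joint safe_door between -0.02 and 0.02 rad/s and contact force between each of the fingers, the arm and safe_door below 0.1 N), for 4 s.
At the end, for the whole second after the job is handed in: The door stands square to the safe's front, between 1.47 and 1.67 rad, slower than 0.02 rad/s, by itself and untouched, after having stood so for 4 s (value of joint safe_door between 1.47 and 1.67 rad and velocity of joint safe_door between -0.02 and 0.02 rad/s).
It fails at once if the door reaches its open stop (beyond 1.85 rad) or bangs shut (below 0.05 rad) (value of joint safe_door above 1.85 rad or value of joint safe_door below 0.05 rad).
It fails at once if the door is flung (faster than 0.8 rad/s) (velocity of joint safe_door above 0.8 rad/s or velocity of joint safe_door below -0.8 rad/s).
It fails at once if the door strikes the bottle or its coaster (contact force between safe_door and bottle above 0.5 N or contact force between safe_door and coaster above 0.5 N).
It fails at once if weight is put on the door's top edge (more than 1 N) (contact force between any of the fingers, the arm and safe_door_c0 above 1 N).
It fails at once if the bottle, coaster, stapler or tape is disturbed (moved 15 mm or more, or the bottle tipped by 0.2 rad) (distance of any of bottle, coaster, stapler, tape from where it was at the start of the episode above 0.015 m or angle between bottle's own z axis and vertical above 0.2 rad).
It also fails if it takes over 48 s, if anything falls off the work surface, if the arm or the gripper's body presses on something with over 40 N, if the wrist force passes 120 N, or if a joint passes its speed limit or range.

## Working session

There is one attempt and no reset: what is moved stays moved. The work goes in short steps, each a Python script; the robot and the scene stay as the last script left them, time stands still between calls to the robot, and variables do not carry over. Pictures are saved under pics/ and viewed, about 8 in all and at most 12, crops included, and the job is handed in when it is done.

```bash
mkdir -p pics; ls
python3 - <<'E'
from bench import bot, fingers, optics
import cv2,numpy as np
for n in ("scene","side"):
    c=optics.camera(n); np.savez(f"pics/{n}0.npz",**c); cv2.imwrite(f"pics/{n}0.png",c["color"][...,::-1])
    print(n,-c["R"].T@c["t"],c["R"][2],c["mtx"][0,0])
s=bot.get_obs();print(s["time_s"],s["eef_rot"],s["ee_pos"],s["finger_gap"])
E
```

```text
pics
scene [1.06542169 0.79811081 0.83237673] [-0.41873695 -0.68557203 -0.59552528] 441.18676132148624
side [0.41663222 0.76724624 0.89197736] [ 0.14010139 -0.71542309 -0.68450084] 413.08607209495216
0.1 [-1.55554341  0.26930269 -0.26882665] [0.19310852 0.54113492 0.21322392] 0.09114493376973722
```

View pics/scene0.png

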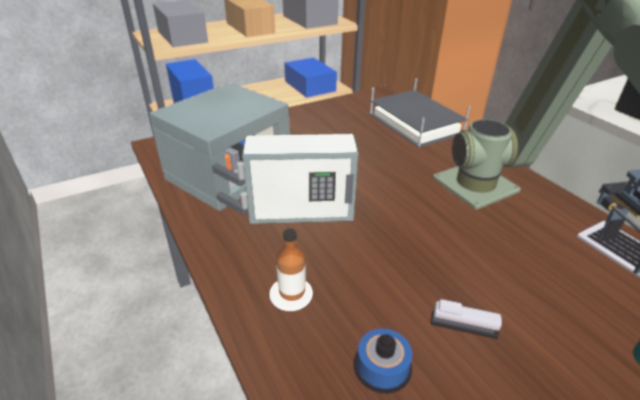

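View pics/side0.png

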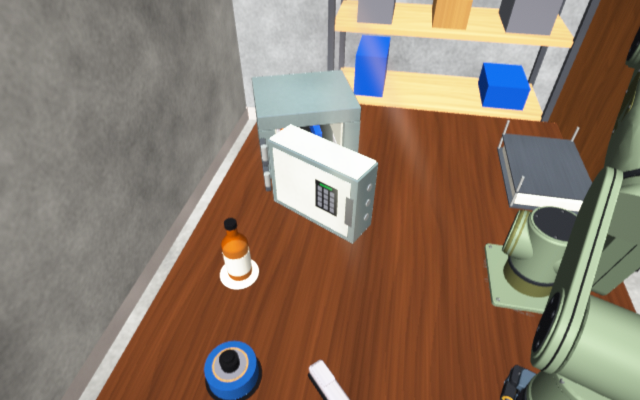

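```bash
cat > h.py <<'E'
import numpy as np,cv2
def cloud(c):
    d=c["depth"];v,u=np.mgrid[:400,:640];K=c["mtx"]
    P=np.stack([(u-K[0,2])/K[0,0]*d,(v-K[1,2])/K[1,1]*d,d],-1)
    P=(P-c["t"])@c["R"]; P[d==0]=np.nan
    return P
E
python3 - <<'E'
from h import *
for n in ("scene","side"):
    c=dict(np.load(f"pics/{n}0.npz"));P=cloud(c);col=c["color"].astype(int)
    sl=(P[...,2]>.235)&(P[...,2]<.262)&(np.arange(640)[None]<420)&(np.arange(400)[:,None]<260)
    w=sl&(col.min(-1)>170); g=sl&(col.max(-1)<165)
    for k,m in(("white",w),("grey",g)):
        nl,lab,st,_=cv2.connectedComponentsWithStats(m.astype(np.uint8))
        i=1+np.argmax(st[1:,4]);q=P[lab==i]
        r=cv2.minAreaRect((q[:,:2]*1000).astype(np.float32))
        print(n,k,st[i],np.median(q[:,2]),r,cv2.boxPoints(r).round(0).tolist())
    # objects
    for nm,px in dict(scene=dict(bottlecap=(290,236),coasterL=(273,295),coasterR=(309,295),tape=(385,360),stap=(466,316)),side=dict(cap=(231,223),cl=(224,277),cr=(256,277),tape=(232,370),stap=(325,378)))[n].items(): print(n,nm,P[px[1],px[0]].round(3))
E
```

```text
scene white [ 244  134  113   21 2137] 0.24547078912888265 ((588.947021484375, -137.64678955078125), (100.3380126953125, 300.4102478027344), 63.69999694824219) [[432.0, -116.0], [701.0, -249.0], [746.0, -159.0], [477.0, -26.0]]
scene grey [149 105 139  41 615] 0.24240846007438557 ((709.592529296875, -437.065185546875), (314.6213684082031, 271.700439453125), 21.8324031829834) [[513.0, -369.0], [614.0, -622.0], [906.0, -505.0], [805.0, -252.0]]
scene bottlecap [0.761 0.144 0.201]
scene coasterL [0.801 0.119 0.01 ]
scene coasterR [0.725 0.162 0.01 ]
scene tape [0.693 0.42  0.057]
scene stap [0.466 0.416 0.048]
side white [ 256   70  103   47 3138] 0.24900888079021233 ((700.1593017578125, -438.9551696777344), (312.8127136230469, 273.0693664550781), 20.546125411987305) [[506.0, -366.0], [602.0, -622.0], [895.0, -512.0], [799.0, -256.0]]
side grey [   0    0  192  145 1761] 0.24827532273428896 ((1470.965087890625, -646.4017944335938), (1279.643798828125, 14.386523246765137), 89.89600372314453) [[1463.0, -1286.0], [1477.0, -1286.0], [1479.0, -7.0], [1465.0, -7.0]]
side cap [0.75  0.135 0.201]
side cl [0.791 0.156 0.011]
side cr [0.708 0.14  0.011]
side tape [0.667 0.417 0.067]
side stap [0.477 0.393 0.058]
```

```bash
cat >> h.py <<'E'
from scipy.spatial.transform import Rotation as Ro
from bench import bot, fingers, optics
H=np.array([.756,-.153]); A0=np.radians(200.5)
def axes(th):
    a=A0-th; d=np.array([np.cos(a),np.sin(a)])
    return d,np.array([d[1],-d[0]])   # along leaf, outer normal
def pt(th,x,y,z): # door-frame position x(along leaf from hinge, +), y
    d,n=axes(th); return np.r_[H+x*d+y*n,z]
def rot(th,s=1):
    x=np.r_[s*axes(th)[1],0]; y=np.array([0,0,-1.]); return Ro.from_matrix(np.c_[x,y,np.cross(x,y)]).as_rotvec()
def angle(name="scene"):
    t=bot.get_obs()["time_s"]; P=cloud(optics.camera(name)).reshape(-1,3)
    r=P[:,:2]-H; k=(P[:,2]>.03)&(P[:,2]<.235)&(np.hypot(*r.T)<.31)&(np.hypot(*r.T)>.05); r=r[k]
    best=(0,0)
    for st in (np.arange(.1,1.85,.01),None):
        if st is None: st=best[1]+np.arange(-.01,.0101,.0005)
        best=max((np.exp(-((r@axes(a)[1]+.01)/.003)**2).sum(),a) for a in st)
    return t,best[1],best[0]
E
python3 - <<'E'
from h import *
print(angle(),angle("side"))
fingers.close_gripper(10)
th=.82
p=pt(th,.275,-.11-.016-.010,.205)
for s in(1,-1): print(s,p,bot.inverse_kinematics(p,rot(th+.15,s)), bot.inverse_kinematics(pt(1.57,.275,.03,.205),rot(1.57,s)))
E
```

```text
(0.1, np.float64(0.8084999999999997), np.float64(3794.1339882143075)) (0.15, np.float64(0.8139999999999996), np.float64(3213.413850531671))
1 [ 0.44920986 -0.15210017  0.205     ] None [ 1.49274530e-01  5.21442964e-01  1.26237111e+00 -4.44089210e-16
  1.35777858e+00 -1.78011062e+00]
-1 [ 0.44920986 -0.15210017  0.205     ] [-3.50729071e-01  1.67480883e-01  1.79680453e+00 -4.44089210e-16
  1.17730725e+00  2.61478432e-01] [0.14927453 0.52144296 1.26237111 0.         1.35777858 1.36148203]
```

Run:
```python
from h import *
p=pt(.812,.275,-.136,.205); R=rot(.97,-1)
bot.movep(p+[-.05,-.02,.14],R)
bot.move_linear(p+[-.02,-.01,.0],speed=.15)
bot.move_linear(p,speed=.05)
s=bot.get_obs(); print(s["time_s"],s["ee_pos"]-p,s["wrist_force"],angle())
c=optics.camera("side"); cv2.imwrite("pics/s1.png",c["color"][...,::-1])
```

```text
5.95 [ 4.03086479e-05  1.49313746e-04 -1.16965420e-04] [-0.49472339  0.89295381  0.26014847] (5.95, np.float64(0.8089999999999996), np.float64(3823.81318219101))
```

View pics/s1.png

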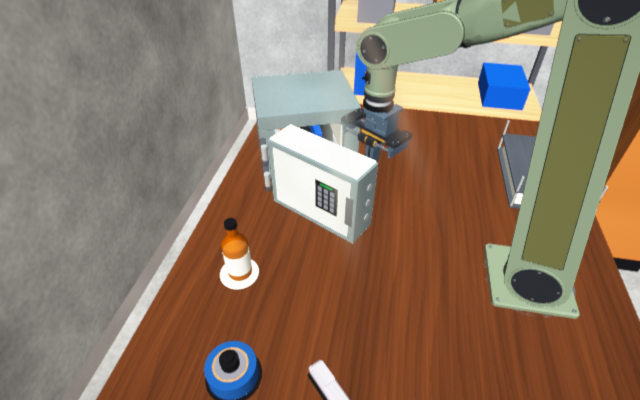

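The fingers sit just behind the inner face near the free edge (about pixel 373,150), and the door hasn't moved (0.81 rad). Next is a slow push.

Run:
```python
from h import *
bot.move_linear(pt(1.08,.275,-.126,.205),speed=.02)
s=bot.get_obs(); print(s["time_s"],s["wrist_force"])
print(angle());print(angle());bot.wait(.2);print(angle(),angle("side"))
```

```text
10.725 [-0.02524156  0.65671175  0.42387447]
(10.725, np.float64(1.2289999999999996), np.float64(4222.001522831951))
(10.775, np.float64(1.2339999999999995), np.float64(4222.603689165864))
(11.025, np.float64(1.2609999999999997), np.float64(4215.980315840043)) (11.075, np.float64(1.2669999999999997), np.float64(1830.3558271045))
```

Run:
```python
from h import *
p=bot.get_obs()["ee_pos"]; T=lambda:round(bot.get_obs()["time_s"],2)
bot.move_linear(np.r_[p[:2],.268],speed=.3);print(T())
q=pt(1.50,.275,.008,.268)
bot.move_linear(q,rot(1.57,-1),speed=.35);print(T(),angle())
```

```text
11.48
12.43 (12.4333, np.float64(1.4009999999999996), np.float64(4314.100232369098))
```

Run:
```python
from h import *
bot.move_linear(pt(1.50,.275,.008,.208),speed=.25)
print(angle(), bot.get_obs()["wrist_force"])
```

```text
(12.875, np.float64(1.4414999999999996), np.float64(4351.990661956243)) [ 0.51097101 -0.01769247  0.34860024]
```

Run:
```python
from h import *
bot.wait(.1)
bot.move_linear(pt(1.594,.275,.008,.208),speed=.0126)
for i in range(4): print(angle(), bot.get_obs()["wrist_force"].round(2)); bot.wait(.2)
```

```text
(15.225, np.float64(1.5974999999999995), np.float64(3399.090894439181)) [-0.36  0.33 -0.08]
(15.475, np.float64(1.5939999999999994), np.float64(3407.879249446856)) [ 0.09  0.99 -0.54]
(15.725, np.float64(1.5909999999999995), np.float64(3403.1746316001204)) [0.08 0.86 0.5 ]
(15.975, np.float64(1.5879999999999994), np.float64(3394.044008780762)) [-0.46  0.89  1.18]
```

The door is braked at about 1.59 rad and creeping back at roughly 0.012 rad/s. I'll back off and watch it.

Run:
```python
from h import *
bot.move_linear(pt(1.594,.275,.025,.23),speed=.05)
bot.move_linear(pt(1.594,.34,.08,.32),speed=.1)
for i in range(7): print(angle(),angle("side")); bot.wait(.9)
c=optics.camera("scene"); cv2.imwrite("pics/e.png",c["color"][...,::-1])
P=cloud(c); print(bot.get_obs()["time_s"],[P[v,u].round(3) for u,v in((290,236),(385,360),(466,316))])
```

```text
(18.325, np.float64(1.5689999999999995), np.float64(3641.272573692606)) (18.375, np.float64(1.5624999999999993), np.float64(266.6691481362626))
(19.325, np.float64(1.5659999999999994), np.float64(3661.3484667640087)) (19.375, np.float64(1.5599999999999994), np.float64(283.5334089958453))
(20.325, np.float64(1.5654999999999994), np.float64(3663.174962005093)) (20.375, np.float64(1.5594999999999994), np.float64(284.92663459442406))
(21.325, np.float64(1.5654999999999994), np.float64(3650.924258424785)) (21.375, np.float64(1.5594999999999994), np.float64(286.6391008375558))
(22.325, np.float64(1.5654999999999994), np.float64(3686.864106028153)) (22.375, np.float64(1.5594999999999994), np.float64(281.4957656163639))
(23.325, np.float64(1.5654999999999994), np.float64(3673.882309493918)) (23.375, np.float64(1.5594999999999994), np.float64(284.7358167399727))
(24.325, np.float64(1.5654999999999994), np.float64(3681.265576736748)) (24.375, np.float64(1.5594999999999994), np.float64(284.4362216443862))
25.375 [array([0.761, 0.144, 0.201]), array([0.693, 0.42 , 0.057]), array([0.466, 0.415, 0.048])]
```

View pics/e.png

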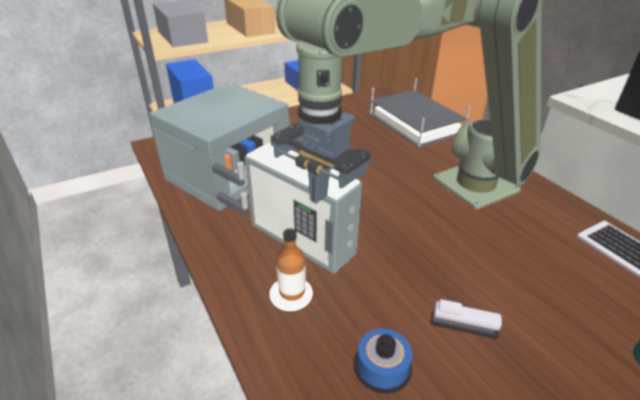

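The picture shows the door standing square, with its free edge around pixel (345,230). The gripper is clear above it, and the bottle, tape and stapler are where they were.

```bash
python3 -c "
from bench import bot
bot.close_job()"
```

```text
the job is handed in; nothing more can be done
```

The door now stands square to the safe and at rest by itself, and the job is handed in; no verdict was reported.

- **Motion:** I pushed the inner face slowly, so the door coasted at about 0.1 rad/s. I then lifted the fingers over the top, met the outer face with a receding finger, and braked it to about 1.59 rad. It drifted back slightly and stopped.
- **Last checks:** From 20.3 to 24.3 s, with the gripper clear above the door, the angle stayed constant. The scene camera read 1.5655 rad and the side camera 1.5595 rad. The 0.006 rad difference is well within tolerance.
- **Surroundings:** In the final picture the bottle cap, tape and stapler read within 1 mm of where they started. I didn't re-measure the coaster, but it looks unmoved in that picture.
- **Contact:** The fingers crossed the door's top edge with about 20 mm to spare by plan. I didn't log forces during that crossing.

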